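Turn the junction box over and put the terminal strip in it

TASK

The small square grey junction box stands open side down on the desk. Turn it over so that it stands on its closed base with the open side up, then put the short terminal strip inside it. The box is thin and brittle, so grip it gently and do not let it drop; leave the other things where they are.

Things in the scene. Friction and masses are not known exactly. Their poses are not given: they have to be found in the camera images.
- jbox_centre (a point): Centre of the small square lidless grey PVC junction box, like a square cup: 58 x 58 mm outside, 46 mm from closed base to mouth, flat sides, walls and base 3.5 mm. The point lies 23 mm from base and mouth. Its z axis points out through the closed base, away from the mouth: up at the start, down when done. x and y are square to the flat sides. It lies stably on a side and can be regrasped there.
- jbox: The same box, origin at the middle of its mouth plane, same axes. 51 x 51 mm inside, a 7 mm pillar in two opposite corners. About 110 g. Tilted some 35 degrees from lying on a side, base edge on the desk, it tips on to its base by itself. Brittle: cracks if the two fingers' forces on it sum to over 150 N (20 to 40 N each is ample), or if it falls faster than 0.7 m/s (a 25 mm drop).
- strip_centre (a point): Centre of the short white terminal strip (three ways, two rows of screw towers), 16 x 30 x 13 mm, lying flat on the desk; x axis across its 16 mm width, y along its 30 mm length, z up at the start. 20 g. It may be dropped into the box from just above the mouth.
- long_strip: Bystander: the longer white terminal strip, 16 x 62 x 13 mm; origin under its centre. Not the one wanted.
- saddle: Bystander: white conduit strap saddle, 14 x 62 x 22 mm, origin under its centre.
- tape_measure: Bystander: tape measure, 62 x 83 x 38 mm, origin under its centre.
- pliers: Bystander: pliers, 56 x 167 x 14 mm, origin under its centre.
Things that resemble listed ones, but are neither listed nor needed, are in the scene too. Leave any pink or red look-alike of the jbox alone.

How it is judged:
By the outcome, as a careful person would: the job done as asked, in the order asked, and still so for the second after the job is handed in, with the robot touching nothing.
It also fails if it takes over 72 s, if anything falls off the work surface, if the arm or the gripper's body presses on something with over 40 N, if the wrist force passes 120 N, or if a joint passes its speed limit or range.

ROBOT

A 6-joint arm with a two-finger parallel gripper is mounted at the origin on a cart in front of the work surface, level with it; the furniture and walls round the work are solid. World frame = base frame: x ahead of the robot, y to its left, z up, the work surface at z = 0. Lengths are in mm, angles in rad, forces in N, time in s.
With the tool pointing down it reaches from about 425 to 950 mm from the base axis. Payload 14.7 kg.
Tool frame: the origin (TCP) lies where the fingers leave the gripper's body, on its centre line; the fingertips stand 73 mm ahead of it and the grasp point (between the pads) lies 54 mm ahead of it; z points along the fingers, y is the line along which they close (so a half turn about z gives the same grasp; the last joint's range is limited). The gripper opens to 85 mm and grips with 20 to 120 N. Pads are 22 mm wide; open, the fingers measure 114 mm over their backs; the gripper's body (76 mm by 85 mm) begins 54 mm behind the grasp point. The pads swing forward as they close: fully open they stand 13 mm farther back than shut.
Start: joints at [-1.289, 0.48, 1.596, -0, 1.065, -0.047], TCP at [209.906, -615.169, 303.897] pointing down, gripper open.
Joint ranges: [-2.75, 2.75], [-0.82, 2.05], [0.23, 2.67], [-1.56, 4.7], [0.09, 2.69], [-2.92, 2.92]. Speed limits (rad/s): [1.89, 1.89, 2.39, 3.01, 3.01, 3.01].

INTERFACE

Orientations are given as a unit quaternion [w, x, y, z].
In Python, from bench import r gives the robot as it stands.
- The arm moves only by the tool arm_command, never from a script. Its argument "rows" is one flat list of numbers, 5 for each row, row after row: the shift along the tool's x, y, z in cm, then the turn about the tool's z in degrees, then the finger opening in cm, from 0 to 8.54. In form: [tx, ty, tz, twist, hand, tx, ty, tz, twist, hand, ...]. A call has 1 to 8 rows; each row is the pose to reach, as a shift and turn from the pose commanded when the call began, along the tool's axes at that moment; what a row does not reach only later rows make up. A row lasts 1/8 s, in which the tool goes at most 62.5 mm and 10.7 degrees, less where a joint would pass 70% of its speed; a pose out of reach is approached as far as the arm can. A call with a gripper value outside its range is refused whole. The fingers move at their own pace and stop on an object; the grip force is fixed at half the most. Time passes only in rows, so rows that repeat a pose let the fingers close. It gives the time, the measured TCP pose, the force, the opening and the grip force at its end, in the units of the state.
- r.get_state(): the state, without advancing time (a new reading comes with each control period).
- r.read_camera(name): name is "scene" or "top" or "wrist"; returns a dict with "pixels" (480x640x3 uint8, red, green, blue), "z_map" (480x640 float32, mm along the optical axis (not along the pixel's ray), 0 where there is no reading), "camera_matrix" (3x3 intrinsics, pixels), "R" (3x3) and "t" (3): a world point X has camera coordinates R X + t. Camera axes: x right, y down, z forward; pixel columns grow to the right and rows downward; lengths in mm; the calibration is good to about 2 mm. A picture is of the moment at which its call begins.
- r.hand_in(): hands the job in; it is judged then, once.
The state is a dict: "clock": time; "joint_positions": joint angles; "qvel": joint speeds; "tau": joint torques, N m; "ee_pos": TCP position; "eef_rot": TCP orientation; "ft_force": force on the tool from outside, world axes, zero at the start; "moment": the same for the moment, N m; "grip_width": finger opening in mm; "grip_force": force on a finger pad.
Only numpy, scipy, OpenCV 4.12 (cv2) and the standard library are available. Lean on these libraries where they do the work, as an engineer would, in place of code of your own. Each camera call takes 0.05 s, during which the arm holds its last target. There are 200 camera calls.

## Working session

There is one attempt and no reset: what is moved stays moved. The work goes in short steps, Python scripts to look and compute and a tool call to move; the robot and the scene stay as the last step left them, time stands still between calls to the robot, and variables do not carry over. Pictures are saved under pics/ and viewed, at most 10 in all, crops included, and the job is handed in when it is done.

Besides the shell and the picture viewer there is one more tool, called after "Request:" by a JSON object that holds its "method" and its "body". arm_command: Moves the arm, as the interface text tells. Its arguments: {"type":"object","properties":{"rows":{"type":"array","items":{"type":"number"}}},"required":["rows"]}

```bash
ls; mkdir -p pics; python3 - <<'E'
from bench import r
import cv2,numpy as np
for n in ["top","scene"]:
    c=r.read_camera(n); np.savez(f"{n}.npz",**c)
    cv2.imwrite(f"pics/{n}0.png",c["pixels"][:,:,::-1])
    print(n,c["camera_matrix"].tolist(),c["R"].round(3).tolist(),c["t"])
print(r.get_state())
E
```

```text
pics
top [[535.4582040212857, 0.0, 328.6441732548805], [0.0, 535.4582040212857, 246.99018426556913], [0.0, 0.0, 1.0]] [[0.005, -1.0, -0.004], [-0.994, -0.005, -0.105], [0.105, 0.004, -0.994]] [ -8.48950146 602.15290346 971.44615476]
scene [[599.0635519396172, 0.0, 317.82839392880527], [0.0, 599.0635519396172, 238.6571789677644], [0.0, 0.0, 1.0]] [[-0.92, -0.392, -0.018], [-0.284, 0.697, -0.659], [0.27, -0.601, -0.752]] [ 516.42176175  203.00267676 1316.61780929]
{'clock': 0.1, 'joint_positions': array([-1.28861643e+00,  4.80762253e-01,  1.59679647e+00, -4.45240727e-06,
        1.06515617e+00, -4.65959666e-02]), 'qvel': array([-9.83209358e-04, -2.55254917e-05, -1.01991774e-03,  2.50439874e-03,
       -2.54639315e-04, -5.84077017e-04]), 'tau': array([ 1.28711730e-03, -9.52256584e+01, -4.31045723e+01,  8.70749386e-05,
        5.26761491e-03, -6.32095021e-05]), 'ee_pos': array([ 209.81274986, -614.88949031,  303.34636658]), 'eef_rot': array([-5.57006207e-04,  9.86518372e-01,  1.63649584e-01, -6.78766057e-05]), 'ft_force': array([-1.17958603,  0.13133316, -1.52275918]), 'moment': array([-0.03907294,  0.01930892,  0.03992966]), 'grip_force': 0.0, 'grip_width': 85.36296768881358}
```

View pics/top0.png

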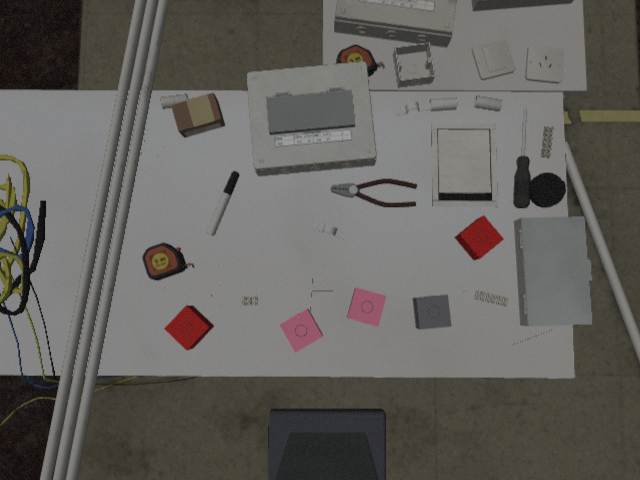

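View pics/scene0.png

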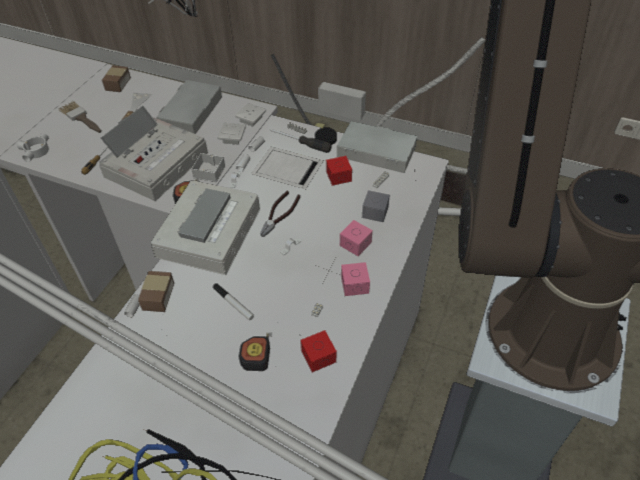

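The top view shows the grey box at about (433,311), with the pink and red look-alikes elsewhere. The short strip is at (250,300) and the long strip at (491,298). Next I'll measure their positions.

```bash
cat > h.py <<'E'
import numpy as np,cv2
def world(c,u,v,z=None):
    K,R,t=c["camera_matrix"],c["R"],c["t"]
    ray=np.linalg.inv(K)@np.array([u,v,1.0]); o=-R.T@t; d=R.T@ray
    s=(z-o[2])/d[2] if z is not None else c["z_map"][int(v),int(u)]
    return o+s*d
def cloud(c):
    K=c["camera_matrix"]; v,u=np.mgrid[:480,:640]; z=c["z_map"]
    p=np.stack([(u-K[0,2])/K[0,0]*z,(v-K[1,2])/K[1,1]*z,z],-1)
    return (p-c["t"])@c["R"]
def rect(P,win,zlo,zhi):
    x0,x1,y0,y1=win
    m=(P[...,0]>x0)&(P[...,0]<x1)&(P[...,1]>y0)&(P[...,1]<y1)&(P[...,2]>zlo)&(P[...,2]<zhi)
    q=P[m]; return cv2.minAreaRect(q[:,:2].astype(np.float32)),len(q),np.median(q[:,2]),q
E
python3 - <<'E'
import numpy as np
from h import *
c=dict(np.load("top.npz"));P=cloud(c)
for n,u,v,w,z in [("box",433,311,45,35),("strip",250,300,35,6),("long",491,298,45,6)]:
    p=world(c,u,v); print(n,p.round(1))
    a=rect(P,(p[0]-w,p[0]+w,p[1]-w,p[1]+w),z,60);print(a[:3])
for u,v in [(433,375),(433,380),(574,300),(560,330),(520,280),(460,300),(368,306)]: print(u,v,world(c,u,v).round(0))
E
```

```text
box [ 484.3 -196.1   47.2]
(((484.20721435546875, -196.60244750976562), (57.961082458496094, 59.3958625793457), 5.514164924621582), 1045, np.float64(45.51780718443114))
strip [502.7 143.3   9.2]
(((502.7860107421875, 138.87026977539062), (15.14414119720459, 43.77260208129883), 0.29654622077941895), 102, np.float64(10.033155682791595))
long [ 508.9 -315.6    1.9]
(((510.2342529296875, -314.517578125), (62.312477111816406, 15.90237808227539), 76.01441955566406), 200, np.float64(10.0334364176525))
433 375 [ 364. -203.    1.]
433 380 [ 251. -344. -751.]
574 300 [ 506. -455.   43.]
560 330 [ 449. -445.    1.]
520 280 [ 543. -367.   17.]
460 300 [ 505. -258.   -3.]
368 306 [493. -78.  45.]
```

Request:
{"method": "arm_command", "body": {"rows": [37.2,-31.3,10,13.3,8.5,37.2,-31.3,10,13.3,8.5,37.2,-31.3,10,13.3,8.5,37.2,-31.3,10,13.3,8.5,37.2,-31.3,10,13.3,8.5,37.2,-31.3,10,13.3,8.5,37.2,-31.3,10,13.3,8.5,37.2,-31.3,10,13.3,8.5]}}

```text
clock: 1.1
ee_pos: [461.6, -196.9, 203.4]
eef_rot: [-0.0, 0.999, 0.048, -0.0]
ft_force: [0.6, -0.9, -0.5]
grip_width: 84.9
grip_force: 0.0
```

Request:
{"method": "arm_command", "body": {"rows": [0,0,0,0,8.5,0,0,0,0,8.5]}}

```text
clock: 1.35
ee_pos: [460.9, -198.7, 203.8]
eef_rot: [-0.0, 0.999, 0.049, -0.0]
ft_force: [-0.6, -0.3, 0.7]
grip_width: 84.9
grip_force: 0.0
```

```bash
cat >> h.py <<'E'
def tool(s):
    from scipy.spatial.transform import Rotation as Ro
    w,x,y,z=s["eef_rot"]; return Ro.from_quat([x,y,z,w]).as_matrix()
def to_tool(s,p):  # TCP target (world mm) -> shift cm
    return (tool(s).T@(np.array(p)-s["ee_pos"])/10).round(2)
def stat(s):
    T=tool(s); print("t",round(s["clock"],2),"pos",s["ee_pos"].round(1),"yaw",round(np.degrees(np.arctan2(T[1,0],T[0,0])),2),"z",T[:,2].round(3),"F",s["ft_force"].round(1),"w",round(s["grip_width"],2),"gf",round(s["grip_force"],2))
E
python3 - <<'E'
from bench import r
from h import *
c=r.read_camera("wrist");stat(r.get_state());P=cloud(c)
cv2.imwrite("pics/w1.png",c["pixels"][:,:,::-1])
print(rect(P,(430,540,-250,-140),38,55)[:3])
E
```

```text
t 1.4 pos [ 460.7 -199.3  203.9] yaw 5.53 z [-0. -0. -1.] F [-0.6  0.3  0.3] w 84.85 gf 0.0
(((483.8343200683594, -196.45643615722656), (58.682743072509766, 58.13432693481445), 5.765418529510498), 8240, np.float64(45.970306151095585))
```

View pics/w1.png

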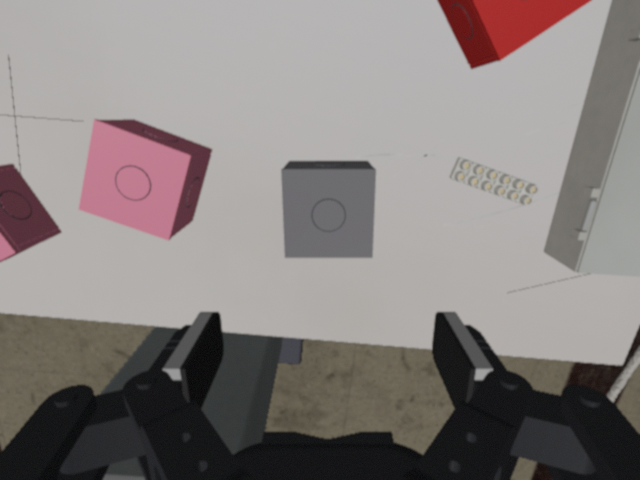

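The wrist view confirms the grey box at centre pixel (328,212), with clear space for both fingers. I'll go down at its near edge and close slowly to see how force depends on the command.

Request:
{"method": "arm_command", "body": {"rows": [0,0,6,0,8,0,0,10.6,0,7,0,0,10.6,0,6.1,0,0,10.6,0,6.1,0,0,10.6,0,6.1]}}

```text
clock: 2.02
ee_pos: [461.7, -199.6, 99.8]
eef_rot: [0.001, 0.999, 0.048, 0.001]
ft_force: [0.4, 0.5, 0.8]
grip_width: 61.2
grip_force: 0.0
```

Request:
{"method": "arm_command", "body": {"rows": [0,0,0,0,5.9,0,0,0,0,5.9]}}

```text
clock: 2.28
ee_pos: [461.3, -199.0, 98.7]
eef_rot: [0.0, 0.999, 0.048, 0.001]
ft_force: [-0.3, -0.2, 0.1]
grip_width: 59.1
grip_force: 0.0
```

Request:
{"method": "arm_command", "body": {"rows": [0,0,0,0,5.8,0,0,0,0,5.8]}}

```text
clock: 2.52
ee_pos: [461.1, -198.9, 98.0]
eef_rot: [0.0, 0.999, 0.048, 0.0]
ft_force: [-0.2, -1.9, -0.3]
grip_width: 57.9
grip_force: 0.6
```

Request:
{"method": "arm_command", "body": {"rows": [0,0,0,0,5.75,0,0,0,0,5.75]}}

```text
clock: 2.78
ee_pos: [461.1, -198.9, 98.1]
eef_rot: [0.0, 0.999, 0.048, 0.0]
ft_force: [-1.0, -0.6, 5.7]
grip_width: 57.5
grip_force: 12.5
```

Request:
{"method": "arm_command", "body": {"rows": [0,0,0,0,5.7,0,0,0,0,5.7]}}

```text
clock: 3.02
ee_pos: [461.1, -198.9, 98.1]
eef_rot: [0.0, 0.999, 0.048, 0.0]
ft_force: [-0.8, -0.4, 8.2]
grip_width: 57.5
grip_force: 24.8
```

Force follows the commanded squeeze at roughly 24 N per mm. A light grip of a few newtons should let the box pivot between the pads while its far edge stays on the desk. I'll lift the near edge along an arc.

Request:
{"method": "arm_command", "body": {"rows": [0,0,0,0,5.78,0,0,0,0,5.78,0.15,0,-0.2,0,5.78,0.35,0,-0.45,0,5.78,0.55,0,-0.65,0,5.78,0.75,0,-0.85,0,5.78,0.75,0,-0.85,0,5.78]}}

```text
clock: 3.9
ee_pos: [468.6, -198.1, 106.5]
eef_rot: [0.0, 0.999, 0.048, 0.0]
ft_force: [0.3, -0.1, -1.5]
grip_width: 57.9
grip_force: 7.5
```

```bash
python3 - <<'E'
from bench import r
from h import *
c=r.read_camera("wrist");stat(r.get_state());P=cloud(c)
cv2.imwrite("pics/w2.png",cv2.resize(c["pixels"][100:400,200:450,::-1],None,fx=1.6,fy=1.6))
m=(abs(P[...,1]+196)<12)&(P[...,0]>440)&(P[...,0]<540)&(P[...,2]>30)&(P[...,2]<75)
q=P[m]
for x in range(450,540,8):
    k=q[(q[:,0]>=x)&(q[:,0]<x+8)]
    if len(k): print(x,len(k),k[:,2].max().round(1),np.median(k[:,2]).round(1))
E
```

```text
t 3.95 pos [ 468.4 -198.1  106.5] yaw 5.54 z [ 0. -0. -1.] F [ 0.4  0.  -1.5] w 58.0 gf 7.53
458 485 56.0 54.5
466 1142 56.0 54.5
474 1158 56.3 54.5
482 1226 56.8 54.8
490 1346 56.8 54.8
498 1423 56.5 54.6
506 1487 56.3 54.4
514 2345 56.3 53.8
522 2 44.1 38.0
```

The box lifted flat, with no pivot, so I'll loosen a little at a time in the air, only 8 mm up.

Request:
{"method": "arm_command", "body": {"rows": [0,0,0,0,5.79,0,0,0,0,5.79,0,0,0,0,5.79]}}

```text
clock: 4.32
ee_pos: [468.3, -198.1, 106.4]
eef_rot: [-0.0, 0.999, 0.048, -0.0]
ft_force: [-0.1, -0.2, -1.6]
grip_width: 58.1
grip_force: 3.8
```

```bash
cat >> h.py <<'E'
def prof(c,dx=8,x0=440,x1=660,yc=-196,hw=12):
    P=cloud(c);m=(abs(P[...,1]-yc)<hw)&(P[...,0]>x0)&(P[...,0]<x1)&(P[...,2]>6)&(P[...,2]<95);q=P[m]
    print([(x,int(np.median(k[:,2]).round())) for x in range(x0,x1,dx) for k in [q[(q[:,0]>=x)&(q[:,0]<x+dx)]] if len(k)>8])
E
cat > look.py <<'E'
from bench import r
from h import *
stat(r.get_state());prof(r.read_camera("wrist"))
E
python3 look.py
```

```text
t 4.33 pos [ 468.3 -198.1  106.4] yaw 5.54 z [-0.  0. -1.] F [-0.1 -0.2 -1.6] w 58.11 gf 3.81
[(456, 54), (464, 54), (472, 54), (480, 55), (488, 55), (496, 54), (504, 54), (512, 54), (520, 38)]
```

Request:
{"method": "arm_command", "body": {"rows": [0,0,0,0,5.796,0,0,0,0,5.796,0,0,0,0,5.796]}}

```text
clock: 4.75
ee_pos: [468.4, -198.1, 106.4]
eef_rot: [-0.0, 0.999, 0.048, 0.0]
ft_force: [-0.3, -0.4, -0.6]
grip_width: 58.2
grip_force: 1.4
```

```bash
python3 look.py
```

```text
t 4.75 pos [ 468.4 -198.1  106.4] yaw 5.54 z [ 0.  0. -1.] F [-0.3 -0.4 -0.6] w 58.22 gf 1.45
[(456, 54), (464, 54), (472, 53), (480, 52), (488, 50), (496, 49), (504, 47), (512, 46), (520, 45)]
```

Request:
{"method": "arm_command", "body": {"rows": [0,0,0,0,5.802,0,0,0,0,5.802,0,0,0,0,5.802]}}

```text
clock: 5.18
ee_pos: [468.4, -198.1, 106.4]
eef_rot: [0.0, 0.999, 0.048, 0.0]
ft_force: [0.3, 0.7, -0.3]
grip_width: 58.1
grip_force: 0.0
```

```bash
python3 look.py
```

```text
t 5.17 pos [ 468.4 -198.1  106.4] yaw 5.54 z [ 0. -0. -1.] F [ 0.3  0.7 -0.3] w 58.06 gf 0.0
[(448, 46), (456, 46), (464, 46), (472, 46), (480, 46), (488, 46), (496, 46), (504, 46), (512, 32)]
```

The pivot works at about 1.5 N; one step looser let it settle flat again. I'll re-measure and regrasp.

```bash
python3 - <<'E'
from bench import r
from h import *
c=r.read_camera("wrist");s=r.get_state();P=cloud(c)
a=rect(P,(430,540,-226,-166),38,50);print(a[:3])
q=a[3]; print(np.percentile(q[:,0],[.5,99.5]),np.percentile(q[:,1],[.5,99.5]))
E
```

```text
(((484.12701416015625, -195.6217041015625), (58.946048736572266, 60.246315002441406), 5.666710376739502), 20653, np.float64(46.00149981244499))
[454.50927834 515.16705125] [-225.45362115 -166.60249459]
```

Request:
{"method": "arm_command", "body": {"rows": [-0.82,0,0.5,0,6,-0.82,0,0.5,0,5.85,-0.82,0,0.5,0,5.78,-0.82,0,0.5,0,5.78,-0.82,0,0.5,0,5.795,-0.82,0,0.5,0,5.795]}}

```text
clock: 6.02
ee_pos: [460.3, -198.9, 101.5]
eef_rot: [0.0, 0.999, 0.048, 0.0]
ft_force: [-0.2, 0.1, -0.8]
grip_width: 58.0
grip_force: 1.8
```

Request:
{"method": "arm_command", "body": {"rows": [0.18,0,-0.23,0,5.795,0.37,0,-0.45,0,5.795,0.57,0,-0.66,0,5.795,0.78,0,-0.86,0,5.795,0.78,0,-0.86,0,5.795]}}

```text
clock: 6.65
ee_pos: [468.3, -198.1, 110.2]
eef_rot: [0.0, 0.999, 0.048, 0.0]
ft_force: [-0.2, -0.6, -0.5]
grip_width: 57.9
grip_force: 1.6
```

```bash
python3 look.py
```

```text
t 6.65 pos [ 468.3 -198.1  110.2] yaw 5.55 z [ 0. -0. -1.] F [-0.2 -0.6 -0.5] w 57.93 gf 1.61
[(464, 55), (472, 54), (480, 52), (488, 51), (496, 50), (504, 48), (512, 46), (520, 45)]
```

Request:
{"method": "arm_command", "body": {"rows": [0.22,0,-0.2,0,5.795,0.44,0,-0.38,0,5.795,0.67,0,-0.55,0,5.795,0.91,0,-0.71,0,5.795,1.16,0,-0.87,0,5.795,1.41,0,-1.01,0,5.795,1.67,0,-1.13,0,5.795,1.93,0,-1.25,0,5.795]}}

```text
clock: 7.7
ee_pos: [487.4, -196.2, 122.6]
eef_rot: [-0.0, 0.999, 0.048, -0.0]
ft_force: [1.0, 0.6, 0.3]
grip_width: 58.0
grip_force: 1.5
```

```bash
python3 look.py
```

```text
t 7.7 pos [ 487.4 -196.2  122.6] yaw 5.54 z [-0.  0. -1.] F [1.  0.6 0.3] w 57.96 gf 1.55
[(480, 68), (488, 66), (496, 61), (504, 57), (512, 52), (520, 47), (528, 43), (536, 40)]
```

Request:
{"method": "arm_command", "body": {"rows": [0.27,0,-0.11,0,5.795,0.54,0,-0.21,0,5.795,0.82,0,-0.29,0,5.795,1.1,0,-0.36,0,5.795,1.38,0,-0.42,0,5.795,1.67,0,-0.47,0,5.795,1.96,0,-0.5,0,5.795,2.25,0,-0.52,0,5.795]}}

```text
clock: 8.75
ee_pos: [509.8, -194.1, 127.7]
eef_rot: [0.0, 0.999, 0.048, 0.0]
ft_force: [0.0, 0.6, -0.2]
grip_width: 57.7
grip_force: 1.6
```

```bash
python3 look.py
```

```text
t 8.75 pos [ 509.8 -194.1  127.7] yaw 5.54 z [ 0. -0. -1.] F [ 0.   0.6 -0.2] w 57.74 gf 1.58
[(472, 46), (480, 51), (488, 58), (496, 65), (504, 71), (512, 69), (520, 60), (528, 50), (536, 40), (544, 32)]
```

Request:
{"method": "arm_command", "body": {"rows": [0.29,0,-0.01,0,5.795,0.58,0,-0.01,0,5.795,0.87,0,0.01,0,5.795,1.16,0,0.04,0,5.795,1.45,0,0.09,0,5.795,1.73,0,0.14,0,5.795,2.01,0,0.21,0,5.795,2.29,0,0.28,0,5.795]}}

```text
clock: 9.8
ee_pos: [532.5, -191.9, 124.8]
eef_rot: [-0.0, 0.999, 0.048, -0.0]
ft_force: [0.3, -0.2, -0.8]
grip_width: 57.9
grip_force: 1.5
```

```bash
python3 look.py
```

```text
t 9.8 pos [ 532.5 -191.9  124.8] yaw 5.54 z [-0.  0. -1.] F [ 0.3 -0.2 -0.8] w 57.87 gf 1.55
[(488, 55), (496, 57), (504, 60), (512, 63), (520, 65), (528, 68), (536, 63), (544, 42), (552, 23)]
```

Request:
{"method": "arm_command", "body": {"rows": [0.28,0,0.1,0,5.795,0.55,0,0.2,0,5.795,0.81,0,0.32,0,5.795,1.07,0,0.44,0,5.795,1.33,0,0.58,0,5.795,1.58,0,0.72,0,5.795,1.82,0,0.88,0,5.795,2.05,0,1.03,0,5.795]}}

```text
clock: 10.85
ee_pos: [552.9, -189.9, 114.5]
eef_rot: [-0.0, 0.999, 0.048, -0.0]
ft_force: [-0.2, -0.0, 2.5]
grip_width: 57.7
grip_force: 1.8
```

```bash
python3 look.py
```

```text
t 10.85 pos [ 552.9 -189.9  114.5] yaw 5.54 z [-0.  0. -1.] F [-0.2 -0.   2.5] w 57.72 gf 1.85
[(512, 58), (520, 59), (528, 59), (536, 59), (544, 58), (552, 57), (560, 39)]
```

Request:
{"method": "arm_command", "body": {"rows": [0,0,0,0,5.81,0,0,0,0,5.9,0,0,0,0,6.4,0,0,-4,0,7]}}

```text
clock: 11.4
ee_pos: [551.3, -189.3, 152.8]
eef_rot: [-0.001, 0.999, 0.048, -0.002]
ft_force: [0.6, -0.0, 0.2]
grip_width: 70.0
grip_force: 0.0
```

```bash
python3 - <<'E'
from bench import r
from h import *
c=r.read_camera("wrist");stat(r.get_state());prof(c);P=cloud(c)
a=rect(P,(480,600,-240,-155),48,66);print(a[:3])
cv2.imwrite("pics/w3.png",c["pixels"][:,:,::-1])
E
```

```text
t 11.45 pos [ 553.8 -190.3  158.8] yaw 5.54 z [ 0.002 -0.001 -1.   ] F [ 3.7 -0.7  5.5] w 69.67 gf 0.0
[(512, 58), (520, 58), (528, 58), (536, 58), (544, 58), (552, 56), (560, 36)]
(((536.3786010742188, -191.06060791015625), (47.35870361328125, 58.43874740600586), 5.603093147277832), 9955, np.float64(58.01706602260805))
```

View pics/w3.png

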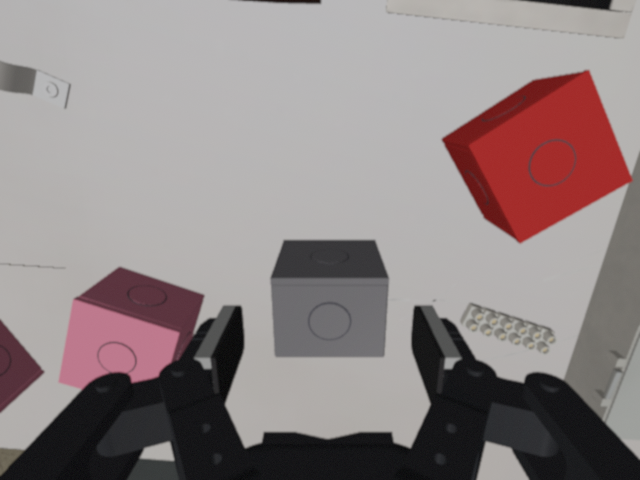

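The box now lies on its side, with the base face toward +x and the mouth toward the robot. I'll move to the mouth end and regrasp near the top there.

Request:
{"method": "arm_command", "body": {"rows": [-3.5,0,0,0,7,-3.5,0,0,0,7,-3.5,0,2,0,6.6,-3.5,0,2,0,6.6,-3.5,0,2,0,6.6]}}

```text
clock: 12.08
ee_pos: [518.3, -193.3, 134.9]
eef_rot: [0.0, 0.999, 0.048, 0.0]
ft_force: [0.6, 0.0, -0.2]
grip_width: 65.9
grip_force: 0.0
```

```bash
python3 - <<'E'
from bench import r
from h import *
s=r.get_state();stat(s);print(to_tool(s,[518.5,-192.9,113.5]))
E
```

```text
t 12.07 pos [ 518.3 -193.3  134.9] yaw 5.54 z [ 0. -0. -1.] F [ 0.6  0.  -0.2] w 65.94 gf 0.0
[ 0.02 -0.04  2.14]
```

Request:
{"method": "arm_command", "body": {"rows": [0,0,2.1,0,6.4,0,0,2.1,0,6,0,0,2.1,0,5.85,0,0,2.1,0,5.78,0,0,2.1,0,5.78,0,0,2.1,0,5.795,0,0,2.1,0,5.795]}}

```text
clock: 12.95
ee_pos: [518.2, -193.4, 113.9]
eef_rot: [0.0, 0.999, 0.048, 0.0]
ft_force: [0.3, -1.3, 3.2]
grip_width: 58.2
grip_force: 1.9
```

Request:
{"method": "arm_command", "body": {"rows": [0.23,0,-0.17,0,5.795,0.47,0,-0.34,0,5.795,0.72,0,-0.49,0,5.795,0.97,0,-0.63,0,5.795,0.97,0,-0.63,0,5.795]}}

```text
clock: 13.58
ee_pos: [527.9, -192.3, 120.0]
eef_rot: [0.0, 0.999, 0.048, 0.0]
ft_force: [0.2, -0.2, -0.8]
grip_width: 58.0
grip_force: 1.6
```

```bash
python3 look.py
```

```text
t 13.57 pos [ 527.9 -192.3  120. ] yaw 5.55 z [ 0. -0. -1.] F [ 0.2 -0.2 -0.8] w 58.02 gf 1.56
[(520, 65), (528, 64), (536, 63), (544, 61), (552, 60), (560, 58), (568, 57)]
```

Request:
{"method": "arm_command", "body": {"rows": [0.26,0,-0.13,0,5.795,0.52,0,-0.25,0,5.795,0.79,0,-0.36,0,5.795,1.06,0,-0.46,0,5.795,1.33,0,-0.54,0,5.795,1.61,0,-0.61,0,5.795,1.9,0,-0.67,0,5.795,2.18,0,-0.72,0,5.795]}}

```text
clock: 14.62
ee_pos: [549.5, -190.2, 127.1]
eef_rot: [-0.0, 0.999, 0.048, 0.0]
ft_force: [0.4, -0.5, -0.7]
grip_width: 58.1
grip_force: 1.5
```

```bash
python3 look.py
```

```text
t 14.62 pos [ 549.5 -190.2  127.1] yaw 5.54 z [ 0.  0. -1.] F [ 0.4 -0.5 -0.7] w 58.13 gf 1.47
[(544, 72), (552, 69), (560, 65), (568, 60), (576, 55), (584, 52)]
```

Request:
{"method": "arm_command", "body": {"rows": [0.28,0,-0.04,0,5.795,0.57,0,-0.06,0,5.795,0.86,0,-0.07,0,5.795,1.15,0,-0.07,0,5.795,1.44,0,-0.05,0,5.795,1.73,0,-0.02,0,5.795,2.02,0,0.02,0,5.795,2.3,0,0.07,0,5.795]}}

```text
clock: 15.68
ee_pos: [572.4, -188.0, 126.4]
eef_rot: [0.0, 0.999, 0.048, 0.0]
ft_force: [0.2, -0.3, -0.3]
grip_width: 57.7
grip_force: 1.5
```

```bash
python3 look.py
```

```text
t 15.68 pos [ 572.4 -188.   126.4] yaw 5.54 z [ 0. -0. -1.] F [ 0.2 -0.3 -0.3] w 57.69 gf 1.48
[(528, 35), (536, 30), (568, 71), (576, 66), (584, 57), (592, 47), (600, 40)]
```

Request:
{"method": "arm_command", "body": {"rows": [0.28,0,0.07,0,5.795,0.56,0,0.14,0,5.795,0.83,0,0.23,0,5.795,1.1,0,0.33,0,5.795,1.37,0,0.45,0,5.795,1.63,0,0.57,0,5.795,1.88,0,0.71,0,5.795,2.13,0,0.85,0,5.795]}}

```text
clock: 16.73
ee_pos: [593.6, -186.0, 117.8]
eef_rot: [-0.0, 0.999, 0.048, 0.0]
ft_force: [-0.2, -0.3, 0.6]
grip_width: 58.2
grip_force: 1.5
```

Request:
{"method": "arm_command", "body": {"rows": [0.25,0,0.16,0,5.795,0.48,0,0.32,0,5.795,0.71,0,0.5,0,5.795,0.92,0,0.68,0,5.795,1.13,0,0.88,0,5.795,1.33,0,1.08,0,5.795,1.53,0,1.3,0,5.795,1.7,0,1.5,0,5.795]}}

```text
clock: 17.73
ee_pos: [610.4, -184.3, 102.8]
eef_rot: [-0.0, 0.999, 0.048, -0.0]
ft_force: [-0.6, -1.0, 3.1]
grip_width: 58.4
grip_force: 1.7
```

```bash
python3 look.py
```

```text
t 17.73 pos [ 610.4 -184.3  102.8] yaw 5.54 z [-0.  0. -1.] F [-0.6 -1.   3.1] w 58.4 gf 1.74
[(552, 46), (560, 30), (568, 27), (608, 46), (616, 32)]
```

The box stands on its base. I'll release, rise and check it, then move over to the short strip.

Request:
{"method": "arm_command", "body": {"rows": [0,0,0,0,5.81,0,0,0,0,5.9,0,0,0,0,6.4,0,0,0,0,7,-3,0,-6,0,8,-3,0,-10,0,8,-3,0,-10,0,8]}}

```text
clock: 18.65
ee_pos: [581.9, -188.0, 206.5]
eef_rot: [0.001, 0.999, 0.048, 0.003]
ft_force: [-0.2, 0.5, -0.2]
grip_width: 79.9
grip_force: 0.0
```

```bash
python3 - <<'E'
from bench import r
from h import *
c=r.read_camera("wrist");stat(r.get_state());P=cloud(c)
a=rect(P,(540,640,-235,-140),40,52);print(a[:3])
cv2.imwrite("pics/w4.png",c["pixels"][:,:,::-1])
E
```

```text
t 18.7 pos [ 581.2 -187.6  204.6] yaw 5.53 z [ 0.003 -0.001 -1.   ] F [-0.1 -0.3 -0.1] w 80.13 gf 0.0
(((588.0397338867188, -186.043212890625), (58.269126892089844, 58.17716598510742), 5.565017223358154), 2320, np.float64(45.47323298896062))
```

Request:
{"method": "arm_command", "body": {"rows": [-7,-33.8,0,0,6,-7,-33.8,0,0,6,-7,-33.8,0,0,6,-7,-33.8,0,0,6,-7,-33.8,0,0,6,-7,-33.8,0,0,6,-7,-33.8,0,0,6,-7,-33.8,0,0,6]}}

```text
clock: 19.7
ee_pos: [478.1, 142.2, 202.2]
eef_rot: [0.0, 0.999, 0.049, -0.0]
ft_force: [-0.3, -0.7, 0.2]
grip_width: 59.9
grip_force: 0.0
```

```bash
python3 - <<'E'
from bench import r
from h import *
c=r.read_camera("wrist");s=r.get_state();stat(s);print(s["joint_positions"].round(2));P=cloud(c)
a=rect(P,(465,545,100,185),5,20);print(a[:3],a[3][:,2].max())
cv2.imwrite("pics/w5.png",c["pixels"][:,:,::-1])
im=np.hstack([cv2.imread("pics/w4.png"),cv2.imread("pics/w5.png")])
cv2.imwrite("pics/w45.png",cv2.resize(im,None,fx=.62,fy=.62,interpolation=cv2.INTER_AREA))
E
```

```text
t 19.75 pos [478.2 141.8 202.3] yaw 5.52 z [-0.001 -0.    -1.   ] F [ 0.1 -0.  -0.6] w 59.92 gf 0.0
[ 0.23  0.41  2.04 -0.    0.69  1.7 ]
(((502.4818115234375, 146.94454956054688), (30.14183235168457, 15.859199523925781), 89.17790222167969), 821, np.float64(9.917983555448908)) 14.503229970109413
```

View pics/w45.png

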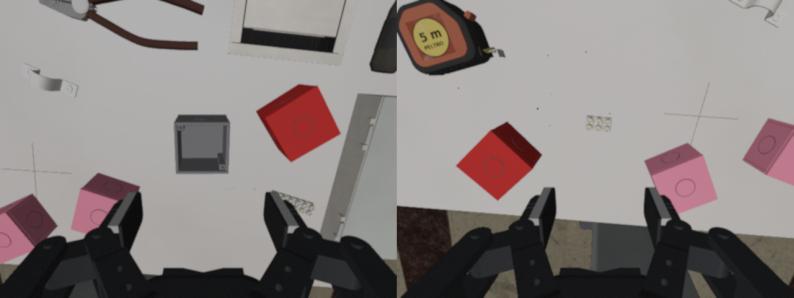

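The box is upright with its open side up at (588,-186). The short strip lies at (502.5,147) along world y. I'll grip it end to end, which needs only a small twist.

```bash
python3 - <<'E'
from bench import r
from h import *
s=r.get_state();print(to_tool(s,[502.5,146.9,76]))
E
```

```text
[ 2.48 -0.28 12.63]
```

Request:
{"method": "arm_command", "body": {"rows": [2.48,-0.28,5,6.3,5,2.48,-0.28,9,6.3,4.5,2.48,-0.28,9,6.3,4.5,2.48,-0.28,12.6,6.3,4.5,2.48,-0.28,12.6,6.3,4.5,2.48,-0.28,12.6,6.3,4]}}

```text
clock: 20.5
ee_pos: [503.1, 147.4, 78.5]
eef_rot: [-0.0, 1.0, -0.007, 0.001]
ft_force: [0.3, 0.7, -0.3]
grip_width: 39.9
grip_force: 0.0
```

Request:
{"method": "arm_command", "body": {"rows": [0,0,0,0,3.3,0,0,0,0,2.9,0,0,0,0,2.8,0,0,0,0,2.8]}}

```text
clock: 21.0
ee_pos: [503.4, 147.9, 78.4]
eef_rot: [-0.0, 1.0, -0.007, 0.001]
ft_force: [-1.3, -0.5, 14.8]
grip_width: 28.3
grip_force: 8.9
```

Request:
{"method": "arm_command", "body": {"rows": [0,0,-0.15,0,2.75,0,0,-0.2,0,2.7,0,0,-0.2,0,2.7,0,0,-1.5,0,2.7,0,0,-4,0,2.7,0,0,-8,0,2.7,0,0,-8,0,2.7]}}

```text
clock: 21.88
ee_pos: [504.0, 148.0, 160.0]
eef_rot: [-0.001, 1.0, -0.007, 0.002]
ft_force: [-0.3, -0.1, 0.0]
grip_width: 27.1
grip_force: 0.0
```

```bash
python3 - <<'E'
from bench import r
from h import *
c=r.read_camera("wrist");stat(r.get_state());P=cloud(c)
a=rect(P,(465,545,100,185),5,20);print(a[1])
cv2.imwrite("pics/w6.png",c["pixels"][:,:,::-1])
E
```

```text
t 21.93 pos [503.3 147.8 158.6] yaw -0.76 z [ 0.003  0.001 -1.   ] F [-0.5  0.1 -0.5] w 27.19 gf 0.0
1061
```

View pics/w6.png

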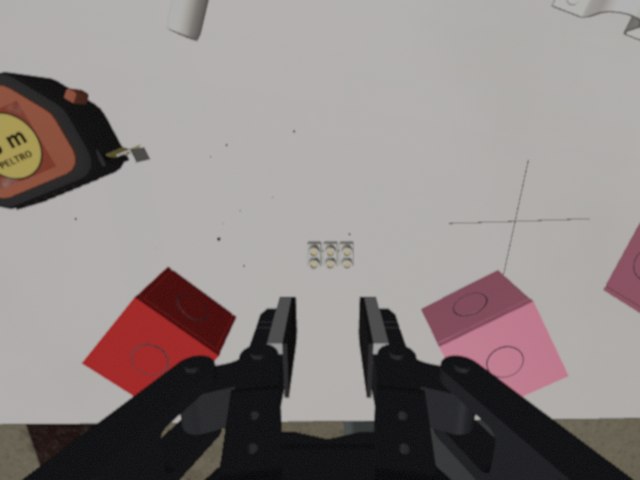

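The grip slipped: the tips sat on the strip's low end ledges, about 9 mm too high. I'll measure again and go lower with the fingers pre-set just wider than the strip.

```bash
python3 - <<'E'
from bench import r
from h import *
c=r.read_camera("wrist");s=r.get_state();P=cloud(c)
a=rect(P,(475,535,115,180),4,20);print(a[:3])
x,y=a[0][0];print(to_tool(s,[x,y,72]),s["ee_pos"])
E
```

```text
(((502.322265625, 146.82554626464844), (29.829519271850586, 16.52652359008789), 89.49832916259766), 1108, np.float64(10.001033253556223))
[-0.05  0.09  8.56] [502.74262201 147.66102799 157.61095269]
```

Request:
{"method": "arm_command", "body": {"rows": [-0.05,0.09,5,0,3.7,-0.05,0.09,7.5,0,3.7,-0.05,0.09,7.5,0,3.7,-0.05,0.09,8.2,0,3.7,-0.05,0.09,8.6,0,3.7,-0.05,0.09,8.6,0,3.7]}}

```text
clock: 22.72
ee_pos: [502.4, 146.8, 71.6]
eef_rot: [-0.0, 1.0, -0.007, 0.001]
ft_force: [1.1, 0.8, -0.4]
grip_width: 36.5
grip_force: 0.0
```

```bash
python3 -c "
from bench import r
from h import *
s=r.get_state();stat(s);print(to_tool(s,[502.3,146.8,69.5]))"
```

```text
t 22.73 pos [502.4 146.8  71.6] yaw -0.76 z [ 0.001  0.    -1.   ] F [ 1.1  0.8 -0.4] w 36.49 gf 0.0
[-0.01  0.    0.21]
```

Request:
{"method": "arm_command", "body": {"rows": [0,0,0.1,0,3.3,0,0,0.1,0,3.1,0,0,0.1,0,2.95,0,0,0.1,0,2.85,0,0,0.1,0,2.85]}}

```text
clock: 23.35
ee_pos: [502.7, 146.7, 72.1]
eef_rot: [-0.0, 1.0, -0.007, 0.001]
ft_force: [-6.5, -5.5, 43.9]
grip_width: 29.3
grip_force: 40.9
```

Request:
{"method": "arm_command", "body": {"rows": [0,0,-0.1,0,2.85,0,0,-0.3,0,2.85,0,0,-1.5,0,2.8,0,0,-4,0,2.8,0,0,-8,0,2.8,0,0,-11,0,2.8,0,0,-11,0,2.8]}}

```text
clock: 24.22
ee_pos: [503.2, 147.0, 182.6]
eef_rot: [-0.001, 1.0, -0.007, 0.002]
ft_force: [-0.1, 0.5, -1.6]
grip_width: 28.8
grip_force: 35.9
```

```bash
python3 - <<'E'
from bench import r
from h import *
c=r.read_camera("wrist");s=r.get_state();stat(s);P=cloud(c)
print((rect(P,(475,535,115,180),-5,30)[3][:,2]>4).sum())
m=(abs(P[...,0]-502)<14)&(abs(P[...,1]-146.8)<13)&(P[...,2]>40);print(m.sum(),np.percentile(P[m][:,2],[5,50,95]) if m.any() else 0)
print(to_tool(s,[588,-186.0,s["ee_pos"][2]]))
E
```

```text
t 24.27 pos [502.5 146.9 181.2] yaw -0.76 z [ 0.002  0.001 -1.   ] F [ 0.  -0.3 -0.4] w 28.86 gf 35.91
0
6946 [115.25154391 185.97404192 195.19547834]
[ 8.98 33.17  0.  ]
```

The strip is held at 36 N, with nothing left on the desk there. I'll carry it over the box.

Request:
{"method": "arm_command", "body": {"rows": [8.98,33.2,0,-6.3,2.8,8.98,33.2,0,-6.3,2.8,8.98,33.2,0,-6.3,2.8,8.98,33.2,0,-6.3,2.8,8.98,33.2,0,-6.3,2.8,8.98,33.2,0,-6.3,2.8,8.98,33.2,0,-6.3,2.8,8.98,33.2,0,-6.3,2.8]}}

```text
clock: 25.28
ee_pos: [586.7, -185.8, 179.0]
eef_rot: [-0.0, 0.999, 0.048, -0.001]
ft_force: [0.1, 0.6, -0.5]
grip_width: 28.9
grip_force: 35.9
```

```bash
python3 - <<'E'
from bench import r
from h import *
c=r.read_camera("wrist");s=r.get_state();stat(s);P=cloud(c)
a=rect(P,(540,640,-235,-140),40,52);print(a[:3])
print(to_tool(s,[588,-186.0,124]))
cv2.imwrite("pics/w7.png",c["pixels"][:,:,::-1])
E
```

```text
t 25.32 pos [ 586.8 -185.4  179.2] yaw 5.57 z [-0.002  0.001 -1.   ] F [-0.6 -0.3  1.4] w 28.61 gf 35.94
(((588.0852661132812, -186.0076141357422), (58.68039321899414, 58.11619186401367), 5.51573371887207), 2530, np.float64(45.39174615704696))
[0.12 0.07 5.52]
```

View pics/w7.png

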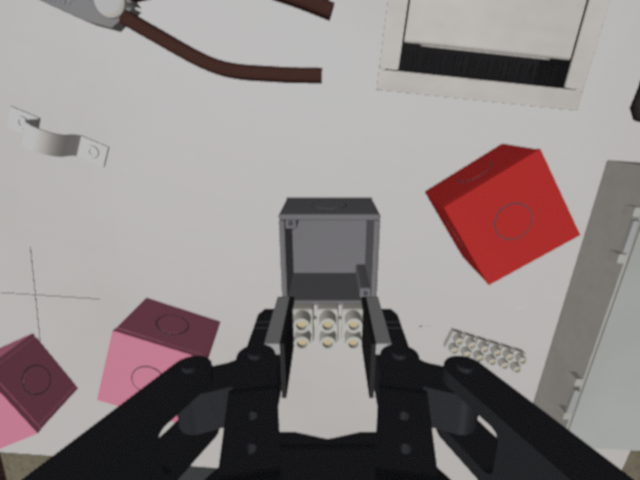

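The strip is held level with the box centred below it. I'll lower to just above the mouth and release.

Request:
{"method": "arm_command", "body": {"rows": [0.1,0.05,3,0,2.8,0.1,0.05,5.2,0,2.8,0.1,0.05,5.5,0,2.8,0.1,0.05,5.5,0,2.8,0.1,0.05,5.5,0,3.5,0.1,0.05,5.5,0,3.8,0.1,0.05,5.5,0,3.8,0.1,0.05,5.5,0,3.8]}}

```text
clock: 26.32
ee_pos: [588.5, -186.9, 125.1]
eef_rot: [0.0, 0.999, 0.048, 0.0]
ft_force: [0.4, 0.3, -0.1]
grip_width: 38.0
grip_force: 0.0
```

Request:
{"method": "arm_command", "body": {"rows": [0,0,-4,0,3.8,-4,0,-9,0,3.8,-4,0,-9,0,3.8,-4,0,-9,0,3.8]}}

```text
clock: 26.82
ee_pos: [548.9, -190.8, 215.0]
eef_rot: [0.0, 0.999, 0.048, 0.0]
ft_force: [-0.4, -0.1, 0.3]
grip_width: 37.8
grip_force: 0.0
```

```bash
python3 - <<'E'
from bench import r
from h import *
c=r.read_camera("wrist");s=r.get_state();stat(s);P=cloud(c)
print(rect(P,(540,640,-235,-140),40,52)[:3])
q=rect(P,(566,610,-208,-164),0,60)[3];print(np.percentile(q[:,2],[5,50,90,99]))
cv2.imwrite("pics/w8.png",c["pixels"][:,:,::-1])
E
```

```text
t 26.88 pos [ 548.9 -190.7  214.3] yaw 5.53 z [-0.  0. -1.] F [-0.2  0.5 -0.4] w 37.79 gf 0.0
(((587.8932495117188, -186.0525360107422), (58.016639709472656, 58.23486328125), 5.514518737792969), 2285, np.float64(45.51413796128915))
[ 2.41037143  3.72851964 14.79038207 35.63217249]
```

View pics/w8.png

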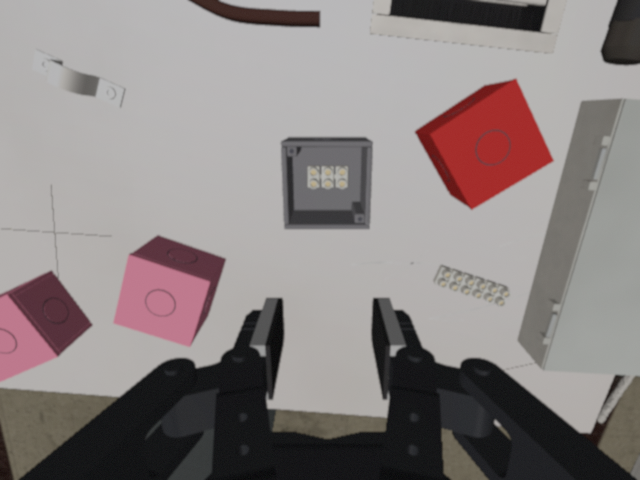

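The strip lies flat on the floor of the upright box at about (328,177). The robot is clear of everything and the bystanders in view are where they were, so I'm handing in.

```bash
python3 -c "
from bench import r
print(r.hand_in())"
```

```text
the job is handed in; nothing more can be done
None
```

The job is handed in after about 27 s of robot time: the grey box stands on its closed base with the open side up, and the short terminal strip lies flat inside it.

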